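# Hang the walnut frame on the fixture bar and hold the index pin drawn

## Task

Take the dark walnut spectacle frame out of the slotted rack and lower it over the steel bar of the blue fixture, so that it hangs by its bridge with one lens ring on each side of the bar, and let go of it. Then free the fixture for turning: draw its black-handled index pin gently straight up, without letting it bind in its snug bore, until the whole green band shows but none of the red, and finish while still holding the pin there, upright and not pressed sideways against the bore. Do not pull the pin right out, do not drop the frame, and leave the pale frames and the oil jar alone.

Things in the scene. Friction and masses are not known exactly. Their poses are not given: they have to be found in the camera images.
- walnut_center (a point): Dark brown spectacle-frame front (about 40 g), upright: 142 mm wide (x), 8 mm thick (y), 60 mm high (z). Point: middle of its outline, half-way up. Two round rings centred 42 mm either side. Bridge at the top middle: 34 mm wide, 19 mm high, top 30 mm and underside 11 mm above this point; gap below it 26 mm or wider. Fingers deeper than 16 mm below the top would meet the bar.
- rack: Grey slotted rack 120 x 210 mm, fixed. Origin under its centre. Three slots 10 mm wide, running along its x, at y = -70, 0 and +70 mm; slot floor 10 mm, rib tops 27 mm above the table. Each holds one frame, upright, thickness along rack y; which slot has the walnut one varies.
- pale_a_center (a point): Pale wooden frame of the same shape, in another slot of the rack; leave alone. Point in the middle of its outline.
- pale_b_center (a point): Second pale wooden frame, as above; leave alone.
- fixture: Blue fixture, base 110 mm (x) by 320 mm (y), 10 mm thick, fixed to the table. Origin under the base's centre. Its steel bar runs along its y; the dark block with the index pin stands in line with the bar, on the -y side. Nothing on it but the pin handle stands higher than 94 mm above the table.
- bar_mid (a point): Top of the steel bar, midway between its two posts, 90 mm above the table. Bar diameter 10 mm, along the fixture's y, 148 mm clear between the posts. Axes as the fixture's.
- bore_mouth (a point): Centre of the mouth of the index pin's upright bore, on top of the 50 mm square dark block, 75 mm above the table, 155 mm from bar_mid. Bore 17 mm wide, 63 mm deep. Axes as the fixture's.
- pin_grip (a point): Index pin (about 120 g, loose, no spring), at first fully down, flange on the block. Point: centre of its black handle (22 mm dia, 40 mm long, 4 mm cap of 25 mm on top). Flange 28 mm wide, 6 mm thick, its underside 26 mm below this point; below it a 16 mm shank, 60 mm long: plain 15 mm, green from 15 to 25 mm, plain to 45 mm, then red to the foot. z up the pin.
- oil_jar: Amber jar with black cap, 64 mm across, 85 mm high; leave alone. Origin under its centre.

How it is judged:
By the outcome, as a careful person would: the job done as asked, in the order asked, and still so for the second after the job is handed in, while the arm keeps its last pose, push and grip.
It also fails if it takes over 54 s, if anything falls off the work surface, if the arm or the gripper's body presses on something with over 40 N, if the wrist force passes 120 N, or if a joint passes its speed limit or range.

## Robot

A 7-joint arm with a two-finger parallel gripper is mounted at the origin on the work surface. World frame = base frame: x ahead of the robot, y to its left, z up, the work surface at z = 0. Lengths are in m, angles in rad, forces in N, time in s.
With the tool pointing down it reaches from about 0.35 to 0.9 m from the base axis. Payload 8.1 kg.
Tool frame: the origin (TCP) lies at the very end of the fingers, on their centre line; the grasp point (between the pads) lies 19 mm behind it (bot.grip_point_offset is the distance from the TCP to the grasp point, in m); z points along the fingers, x is the direction in which the jaws open and shut, and the axes are right-handed (so a half turn about z gives the same grasp; the last joint's range is limited). The gripper opens to 92 mm and grips with 3 to 60 N. Pads are 19 mm wide; open, the fingers measure 130 mm over their backs; the gripper's body (75 mm by 190 mm) begins 47 mm behind the grasp point.
Start: joints at [-1.444, 0.434, 0.025, 1.573, -0.012, 1.134, -0.075], TCP at [0.142, 0.609, 0.227] pointing down, gripper open.
Joint ranges: [-2.62, 2.62], [-0.44, 2.09], [-1.27, 1.32], [0.08, 2.57], [-1.32, 4.46], [0.12, 2], [-2.74, 2.74]. Speed limits (rad/s): [2.22, 2.22, 3.01, 3.01, 3.14, 3.14, 3.14].

## Interface

Orientations are given as a unit quaternion [w, x, y, z].
In Python, from plant import bot, eyes gives the robot as it stands. The module is installed in compiled form; this text tells all that it offers. Calls block until the motion is done:
- bot.movep(position, orientation): joint-space move of the TCP to a pose.
- bot.line_to(position, ori=None, velocity=0.15, f_stop=None): straight line of the TCP; ori=None keeps the orientation; velocity is the mean speed in m/s. With f_stop (N) it stops when the force on the tool has changed by that much, and returns True; else False.
- bot.set_joints(angles): joint-space move.
- bot.grip(opening, grip_force=None): opening from 0.0 (shut) to 1.0 (fully open); grip_force is the grip in N (None keeps the last); returns when the fingers have stopped.
- bot.hold(seconds).
- bot.inverse_kinematics(position, orientation): joint angles nearest the present ones, or None.
- eyes.camera(name): name is "scene" or "top" or "wrist"; returns the picture (400x640x3 uint8, red, green, blue); there is no depth.
- eyes.get_calibration(name): a dict with "mtx" (3x3 intrinsics, pixels), "k1" (the pictures are not rectified: a ray, as slopes to the right and down, at radius r is drawn at 1 + k1 r^2 times it, then the intrinsics apply), "cam_to_world" (4x4, takes a point from camera to world coordinates); the wrist camera has in their place "tool_from_camera" (4x4, takes a point from camera to tool coordinates, whose origin is the TCP and whose axes are the tool frame's). Camera axes: x right, y down, z forward; pixel columns grow to the right and rows downward; lengths in m; the calibration is good to about 2 mm. A picture is of the moment at which its call begins: read the wrist's pose just before it. get_calibration takes no time and is no camera call.
A pose or a line that the arm cannot do raises bot.MotionError and nothing moves.
- bot.hand_in(): hands the job in, once; it reports no verdict.
Readings, each from a call of its own:
- bot.read_time(): time.
- bot.read_joint_positions(): joint angles.
- bot.read_dq(): joint speeds.
- bot.read_joint_torque(): joint torques, N m.
- bot.read_ee_pos(): TCP position.
- bot.read_tool_rot(): TCP orientation.
- bot.read_force(): force on the tool from outside, world axes, zero at the start.
- bot.read_wrist_torque(): the same for the moment, N m.
- bot.read_width(): opening from 0.0 (shut) to 1.0 (fully open).
Only numpy, scipy, OpenCV 4.12 (cv2) and the standard library are available. Lean on these libraries where they do the work, as an engineer would, in place of code of your own. Each camera call takes 0.05 s, during which the arm holds its last target.

## Working session

There is one attempt and no reset: what is moved stays moved. The work goes in short steps, each a Python script; the robot and the scene stay as the last script left them, time stands still between calls to the robot, and variables do not carry over. Pictures are saved under pics/ and viewed, and the job is handed in when it is done.

```bash
mkdir -p pics; ls
python3 - <<'E'
from plant import bot, eyes
import cv2, numpy as np
np.set_printoptions(precision=4,suppress=True)
for n in ["scene","top","wrist"]:
    im=eyes.camera(n); cv2.imwrite(f"pics/{n}0.png",im[:,:,::-1]); np.save(f"pics/{n}0.npy",im)
    print(n,eyes.get_calibration(n))
print(bot.read_time(),bot.read_ee_pos(),bot.read_tool_rot(),bot.read_width(),bot.grip_point_offset, bot.read_force())
E
```

```text
pics
scene {'mtx': array([[427.0385,   0.    , 317.8137],
       [  0.    , 427.0385, 198.3956],
       [  0.    ,   0.    ,   1.    ]]), 'k1': 0.01963342777786975, 'cam_to_world': array([[ 0.5131,  0.5408, -0.6666,  1.32  ],
       [ 0.8583, -0.3144,  0.4056, -0.3775],
       [ 0.0098, -0.7802, -0.6255,  0.7248],
       [ 0.    ,  0.    ,  0.    ,  1.    ]])}
top {'mtx': array([[487.0703,   0.    , 319.1709],
       [  0.    , 487.0703, 203.4819],
       [  0.    ,   0.    ,   1.    ]]), 'k1': -0.04605250028124052, 'cam_to_world': array([[ 0.0246, -0.9964,  0.0815,  0.5526],
       [-0.9997, -0.0241,  0.0069,  0.0369],
       [-0.0049, -0.0816, -0.9967,  1.14  ],
       [ 0.    ,  0.    ,  0.    ,  1.    ]])}
wrist {'mtx': array([[291.2047,   0.    , 311.4401],
       [  0.    , 291.2047, 200.4289],
       [  0.    ,   0.    ,   1.    ]]), 'k1': 0.005413449826733171, 'tool_from_camera': array([[ 1.    , -0.0003, -0.0001, -0.0004],
       [ 0.0003,  0.969 ,  0.247 , -0.0655],
       [ 0.    , -0.247 ,  0.969 , -0.1572],
       [ 0.    ,  0.    ,  0.    ,  1.    ]])}
0.15 [0.1423 0.6082 0.2261] [ 0.0004  0.7835  0.6214 -0.0004] 1.0004483056764846 0.0188 [ 0.0631  0.593  -0.1746]
```

View pics/scene0.png

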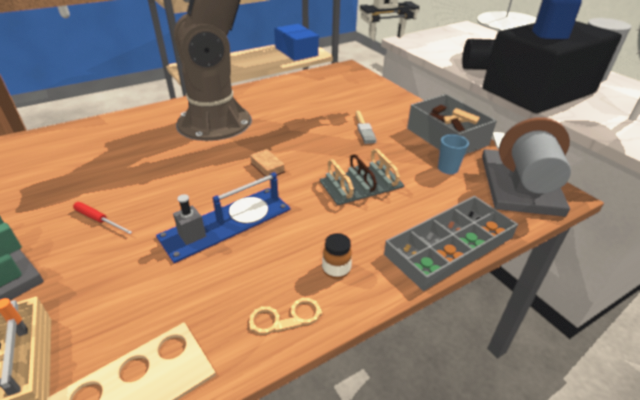

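View pics/top0.png

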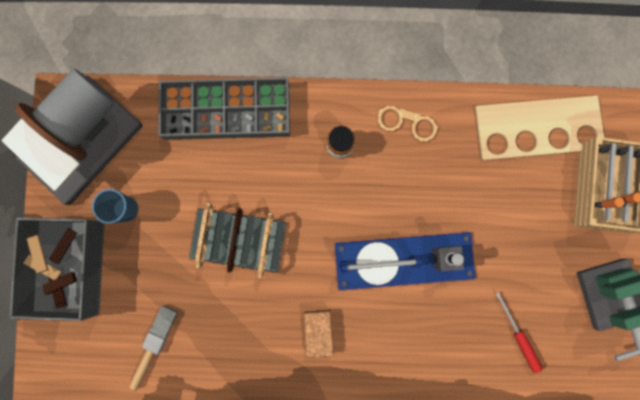

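View pics/wrist0.png

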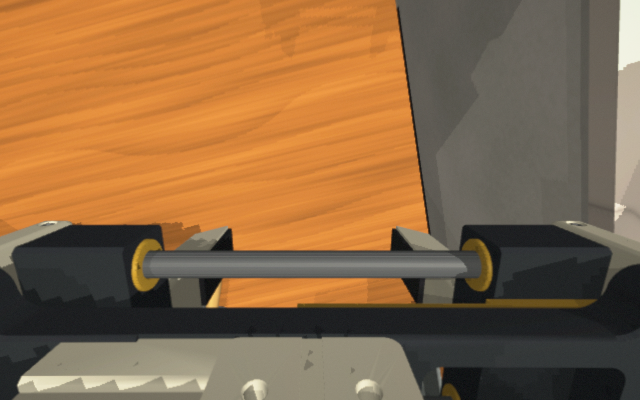

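Scene: the fixture is blue, with its pin at about (185,205), and the walnut frame sits in the middle slot at about (362,172). Top: the walnut frame is at (235,240), the fixture spans (335–475, 235–290), the pin is at (453,260) and the jar is at (340,140). Next I'll get rough poses from the top view.

```bash
cat > h.py <<'E'
from plant import bot, eyes
import cv2, numpy as np
from scipy.spatial.transform import Rotation as R
np.set_printoptions(precision=4,suppress=True)
def rot(q): return R.from_quat([q[1],q[2],q[3],q[0]]).as_matrix()
def snap(name,tag):
    p=np.array(bot.read_ee_pos()); q=np.array(bot.read_tool_rot())
    im=eyes.camera(name); cv2.imwrite(f"pics/{tag}.png",im[:,:,::-1])
    np.savez(f"pics/{tag}.npz",im=im,T=camT(name,p,q)); return im,camT(name,p,q)
def camT(name,p=None,q=None):
    c=eyes.get_calibration(name)
    if name!="wrist": return c["cam_to_world"]
    T=np.eye(4);T[:3,:3]=rot(q);T[:3,3]=p
    return T@c["tool_from_camera"]
def slopes(name,uv):
    c=eyes.get_calibration(name); K=c["mtx"]
    # drawn = s*(1+k1 r^2), r the undistorted radius
    return cv2.undistortPoints(np.float64(uv).reshape(-1,1,2),K,np.array([c["k1"],0,0,0.])).reshape(-1,2)
def ray(name,T,uv):
    s=slopes(name,uv); d=np.c_[s,np.ones(len(s))]@T[:3,:3].T
    return T[:3,3],d
def onz(name,T,uv,z):
    o,d=ray(name,T,uv); return o+d*((z-o[2])/d[:,2])[:,None]
def proj(name,T,P):
    c=eyes.get_calibration(name)
    Ti=np.linalg.inv(T)
    return cv2.projectPoints(np.float64(P).reshape(-1,1,3),Ti[:3,:3],Ti[:3,3],c["mtx"],np.array([c["k1"],0,0,0.]))[0].reshape(-1,2)
def tri(obs):
    A=np.zeros((3,3));b=np.zeros(3)
    for n,T,uv in obs:
        o,d=ray(n,T,[uv]);d=d[0]/np.linalg.norm(d[0]);M=np.eye(3)-np.outer(d,d);A+=M;b+=M@o
    return np.linalg.solve(A,b)
def qyaw(yaw): # tool down, jaws (tool x) along world dir at angle yaw
    # tool x=(cos,sin,0), z=-Z
    x=np.array([np.cos(yaw),np.sin(yaw),0]);z=np.array([0,0,-1.]);y=np.cross(z,x)
    q=R.from_matrix(np.c_[x,y,z]).as_quat(); return np.array([q[3],q[0],q[1],q[2]])
E
python3 - <<'E'
from h import *
im=np.load("pics/top0.npy"); T=camT("top")
hsv=cv2.cvtColor(im,cv2.COLOR_RGB2HSV)
def big(m,lo=30):
    cs,_=cv2.findContours(m,cv2.RETR_EXTERNAL,cv2.CHAIN_APPROX_NONE); return sorted([c for c in cs if cv2.contourArea(c)>lo],key=cv2.contourArea)[::-1]
m=cv2.inRange(hsv,(105,130,40),(125,255,255)); m[:220]=0; m[300:]=0; m[:,:320]=0
c=big(m)[0]; W=onz("top",T,c.reshape(-1,2),0.01)
r=cv2.minAreaRect(np.float32(W[:,:2])); print("fixture",r, cv2.minAreaRect(c))
b=cv2.boxPoints(r); print(b)
roi=np.zeros(im.shape[:2],np.uint8); roi[195:285,180:295]=1
print(im[240,235],im[225,236],im[240,220],im[235,264])
br=((im[:,:,0].astype(int)-im[:,:,2]>12)&(im.max(2)<90)).astype(np.uint8)*roi
for c in big(br)[:3]:
    print("brown",cv2.minAreaRect(c),cv2.contourArea(c))
    W=onz("top",T,c.reshape(-1,2),0.06); print(cv2.minAreaRect(np.float32(W[:,:2])))
big4=cv2.resize(im[185:300,170:490],None,fx=2.5,fy=2.5,interpolation=cv2.INTER_CUBIC); cv2.imwrite("pics/topcrop.png",big4[:,:,::-1])
E
```

```text
fixture ((0.5232414603233337, -0.2086409628391266), (0.10319308191537857, 0.2067829668521881), 5.922871112823486) ((427.3482971191406, 258.6793212890625), (44.92760467529297, 89.27389526367188), 85.2363510131836)
[[ 0.4613 -0.1111]
 [ 0.4826 -0.3168]
 [ 0.5852 -0.3062]
 [ 0.5639 -0.1005]]
[40 35 30] [53 29 20] [63 69 66] [205 167 123]
brown ((233.98431396484375, 239.58718872070312), (9.034802436828613, 63.952232360839844), 10.203973770141602) 295.5
((0.5563433170318604, 0.23115229606628418), (0.020215939730405807, 0.1412534862756729), 81.84030151367188)
```

View pics/topcrop.png

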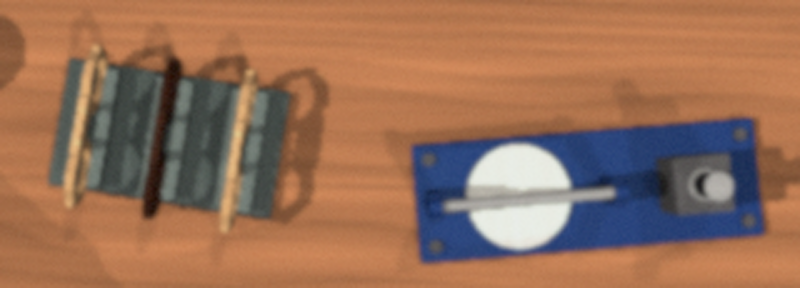

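The crop shows three frames in the rack with the walnut in the middle. The bar runs left to right and the block with the pin is at the right (world −y). Next: the fixture outline as a hull over all the blue parts, then wrist close-ups.

Run:
```python
from h import *
im=np.load("pics/top0.npy"); T=camT("top")
hsv=cv2.cvtColor(im,cv2.COLOR_RGB2HSV)
m=cv2.inRange(hsv,(105,130,40),(125,255,255)); m[:220]=0; m[300:]=0; m[:,:320]=0;m[:,490:]=0
m=cv2.morphologyEx(m,cv2.MORPH_OPEN,np.ones((3,3)))
p=np.argwhere(m)[:,::-1]; W=onz("top",T,p,0.01); r=cv2.minAreaRect(np.float32(W[:,:2])); print(r)
# walnut: direction in world
q=qyaw(np.pi/2); print(q)
# view rack: camera below point tool y -0.0655 -> TCP ~0.09 beyond in +x
tgt=np.array([0.556,0.231])
bot.movep([0.60,0.231,0.27],q); 
im,Tw=snap("wrist","w_rack1"); print(bot.read_time(),bot.read_ee_pos(),Tw[:3,3])
```

```text
((0.5178027153015137, -0.15593545138835907), (0.1032106801867485, 0.31175369024276733), 5.878744602203369)
[0.     0.7071 0.7071 0.    ]
2.3333 [0.5994 0.2324 0.2698] [0.5338 0.2317 0.4271]
```

View pics/w_rack1.png

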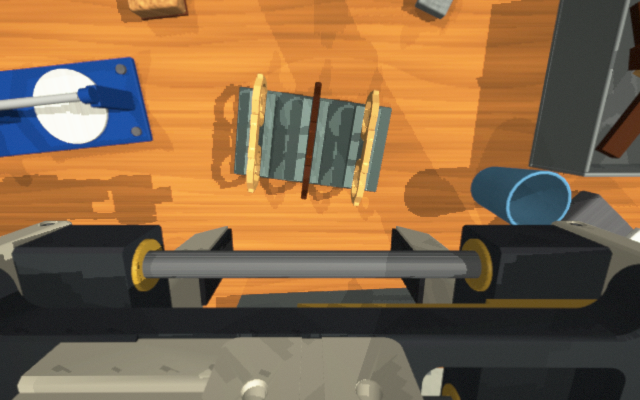

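The wrist view shows the walnut frame running from (318,83) to (304,198), almost directly below the camera. The pale frames are at columns ~257 and ~368.

Run:
```python
from h import *
d=np.load("pics/w_rack1.npz"); im=d["im"];T=d["T"]
i=im.astype(int)
roi=np.zeros(im.shape[:2],bool); roi[60:215,285:340]=1
m=((i[...,0]-i[...,2]>15)&(im.max(2)<110)&roi&(i[...,0]>1.5*i[...,1]))
n,l,s,c=cv2.connectedComponentsWithStats(m.astype(np.uint8)); k=1+np.argmax(s[1:,4]); print(s[k],c[k])
p=np.argwhere(l==k)[:,::-1].astype(float)
for z in (0.04,0.07):
    W=onz("wrist",T,p,z); r=cv2.minAreaRect(np.float32(W[:,:2])); print(z,r)
    b=cv2.boxPoints(r); print(b.round(4).tolist())
W=onz("wrist",T,p,0.06); v=np.linalg.svd(W[:,:2]-W[:,:2].mean(0))[2][0]; print("dir",v,np.degrees(np.arctan2(v[1],v[0])),W.mean(0))
# pale frames
hsv=cv2.cvtColor(im,cv2.COLOR_RGB2HSV)
cv2.imwrite("pics/mask1.png",cv2.resize(np.hstack([im[60:220,220:400][:,:,::-1],np.repeat((l==k)[60:220,220:400,None]*255,3,2).astype(np.uint8)]),None,fx=2.2,fy=2.2))
# rack edges rows: mid rack:
```

```text
[301  82  20 117 680] [310.8588 138.5735]
0.04 ((0.5545360445976257, 0.23029455542564392), (0.008545184507966042, 0.149615079164505), 82.77571105957031)
[[0.4797999858856201, 0.23549999296665192], [0.6281999945640564, 0.21660000085830688], [0.6292999982833862, 0.22509999573230743], [0.48089998960494995, 0.24390000104904175]]
0.07 ((0.5529320240020752, 0.2304045855998993), (0.00788287352770567, 0.13801875710487366), 82.77571105957031)
[[0.48399999737739563, 0.23520000278949738], [0.6208999752998352, 0.21780000627040863], [0.6219000220298767, 0.225600004196167], [0.48500001430511475, 0.24300000071525574]]
dir [ 0.9918 -0.1281] -7.3622041606077016 [0.5496 0.2312 0.06  ]
```

View pics/mask1.png

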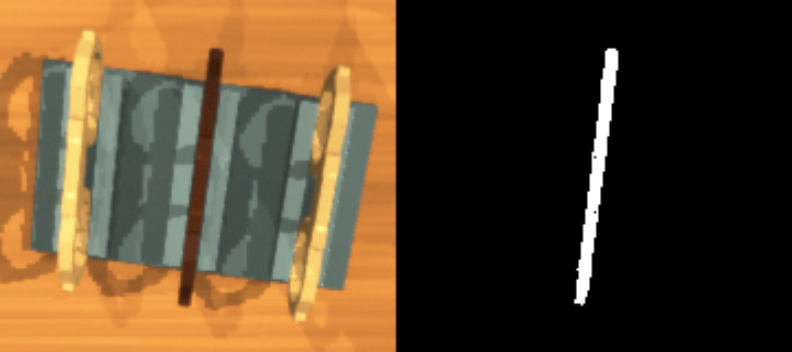

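Walnut centre ≈ (0.554, 0.230) with its width axis at −7.3°, and the measured length and thickness agree with the stated sizes. Before carrying anything I'll survey the fixture with the wrist camera.

Run:
```python
from h import *
q=qyaw(np.radians(95.9-5))
bot.movep([0.575,-0.20,0.27],qyaw(np.pi/2)); 
im,Tw=snap("wrist","w_fix1"); print(bot.read_time(),bot.read_ee_pos(),Tw[:3,3])
```

```text
3.975 [ 0.5758 -0.1982  0.2698] [ 0.5101 -0.199   0.427 ]
```

View pics/w_fix1.png

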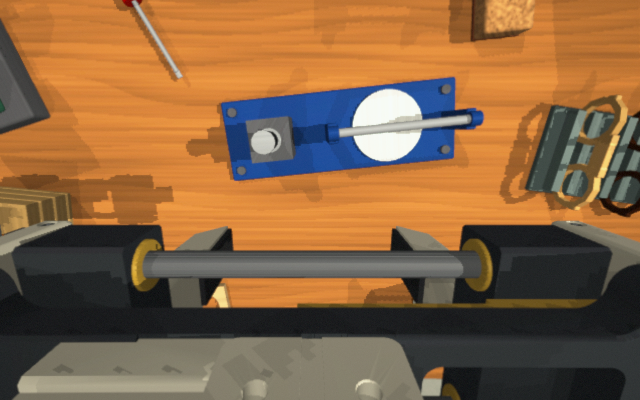

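The view shows the base from about (221,102) to (455,160), block at (270,139), cap top at (264,141), and the bar running from (340,132) to (470,120).

```bash
cat > fx.py <<'E'
from h import *
d=np.load("pics/w_fix1.npz"); im=d["im"];T=d["T"]
hsv=cv2.cvtColor(im,cv2.COLOR_RGB2HSV)
m=cv2.inRange(hsv,(105,150,40),(125,255,255)); m[200:]=0; m[:70]=0;m[:,:210]=0;m[:,456:]=0
m=cv2.morphologyEx(m,cv2.MORPH_OPEN,np.ones((3,3)))
p=np.argwhere(m)[:,::-1]; W=onz("wrist",T,p,0.01); r=cv2.minAreaRect(np.float32(W[:,:2])); print("base",r)
crop=cv2.resize(im[70:190,210:490],None,fx=2.8,fy=2.8,interpolation=cv2.INTER_NEAREST); cv2.imwrite("pics/fixcrop.png",crop[:,:,::-1])
print(im[139,264],im[150,285],im[127,340+50],im[126,400])
# cap: bright low-sat
m=cv2.inRange(hsv,(0,0,140),(180,70,255)); m[:, :245]=0;m[:,285:]=0;m[:125]=0;m[158:]=0
n,l,s,c=cv2.connectedComponentsWithStats(m); k=1+np.argmax(s[1:,4]); print("cap",s[k],c[k])
cs,_=cv2.findContours((l==k).astype(np.uint8),cv2.RETR_EXTERNAL,cv2.CHAIN_APPROX_NONE)
W=onz("wrist",T,cs[0].reshape(-1,2),0.125); print(cv2.minEnclosingCircle(np.float32(W[:,:2])))
# block
m=((im.max(2).astype(int)-im.min(2)<25)&(im.max(2)<110)).astype(np.uint8); m[:, :235]=0;m[:,310:]=0;m[:105]=0;m[175:]=0
n,l,s,c=cv2.connectedComponentsWithStats(m); k=1+np.argmax(s[1:,4]); print("block",s[k],c[k])
p=np.argwhere(l==k)[:,::-1]; W=onz("wrist",T,p,0.075); print(cv2.minAreaRect(np.float32(W[:,:2])))
E
python3 fx.py
```

```text
base ((0.516205370426178, -0.1586051881313324), (0.10668841749429703, 0.31689444184303284), 6.028883457183838)
[210 211 202] [100  99  98] [205 207 199] [205 206 197]
cap [251 128  30  27 565] [264.7805 141.2   ]
((0.5253750085830688, -0.24499106407165527), 0.015558581799268723)
block [257 117  38  44 642] [281.4938 137.7368]
((0.525118887424469, -0.24053983390331268), (0.0489952377974987, 0.041095420718193054), 6.528022766113281)
```

View pics/fixcrop.png

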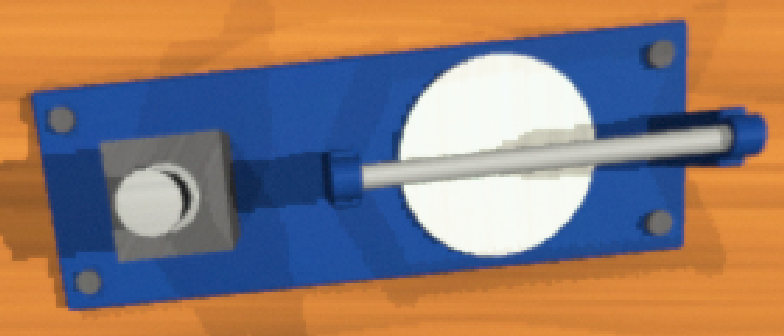

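```bash
cat >> fx.py <<'E'
def cp(*uv): return [[210+(u+.5)/2.8-.5,70+(v+.5)/2.8-.5] for u,v in uv]
g=cv2.medianBlur(cv2.resize(im[120:160,245:300],None,fx=6,fy=6,interpolation=cv2.INTER_CUBIC),5)
c=cv2.HoughCircles(cv2.cvtColor(g,cv2.COLOR_RGB2GRAY),cv2.HOUGH_GRADIENT,1,20,param1=100,param2=15,minRadius=60,maxRadius=95); print("hough",c[0][:4])
uv=[[245+(c[0][0][0]+.5)/6-.5,120+(c[0][0][1]+.5)/6-.5]]; print(uv,c[0][0][2]/6)
print("cap",onz("wrist",T,uv,0.125),onz("wrist",T,cp((150,201)),0.125))
B=onz("wrist",T,cp((101,142),(222,132),(118,262)),0.075); print("block",B,(B[1]+B[2])/2,np.linalg.norm(B[1]-B[0]),np.linalg.norm(B[2]-B[0]))
m=((im.min(2)>110)&(hsv[...,1]<60)).astype(np.uint8)
A=onz("wrist",T,cp((362,176),(728,138)),0.088);print("bar",A,A.mean(0),np.linalg.norm(A[1]-A[0])); v=A[1]-A[0]; print(np.degrees(np.arctan2(v[1],v[0])))
# two-view triangulate cap with top
E
python3 fx.py
```

```text
base ((0.516205370426178, -0.1586051881313324), (0.10668841749429703, 0.31689444184303284), 6.028883457183838)
[210 211 202] [100  99  98] [205 207 199] [205 206 197]
cap [251 128  30  27 565] [264.7805 141.2   ]
((0.5253750085830688, -0.24499106407165527), 0.015558581799268723)
block [257 117  38  44 642] [281.4938 137.7368]
((0.525118887424469, -0.24053983390331268), (0.0489952377974987, 0.041095420718193054), 6.528022766113281)
hough [[111.5 132.5  73.5]
 [142.5 124.5  74.8]]
[[np.float32(263.16666), np.float32(141.66667)]] 12.25
cap [[ 0.5255 -0.2478  0.125 ]] [[ 0.5253 -0.2477  0.125 ]]
block [[ 0.5038 -0.2752  0.075 ]
 [ 0.4997 -0.2248  0.075 ]
 [ 0.5537 -0.2706  0.075 ]] [ 0.5267 -0.2477  0.075 ] 0.05056369693520611 0.05008304752519928
bar [[ 0.5171 -0.1675  0.088 ]
 [ 0.5021 -0.0215  0.088 ]] [ 0.5096 -0.0945  0.088 ] 0.14674313323377985
95.86053739432275
```

Checks agree: cap–block centre match to 1.5 mm, block 50×50 mm, bar 147 mm long (148 stated), pin–bar distance 154 mm (155 stated), yaw 6.0°. Now I'll grasp the walnut frame.

Run:
```python
from h import *
q=qyaw(np.radians(82.7))
bot.grip(0.4,15)
bot.movep([0.554,0.2304,0.15],q)
print(bot.read_ee_pos())
r=bot.line_to([0.554,0.2304,0.0565],q,0.08,f_stop=8)
print(r,bot.read_ee_pos(),bot.read_force())
if not r:
    bot.grip(0.0,15); print(bot.read_width()*92,bot.read_force(),bot.read_ee_pos())
snap("scene","s_grasp"); print(bot.read_time())
```

```text
[0.5549 0.2289 0.1504]
False [0.5544 0.2306 0.057 ] [ 0.5543  0.674  -0.3443]
7.800172146817715 [ 0.8316 -0.1225  0.524 ] [0.5541 0.2304 0.0566]
8.5667
```

```bash
python3 -c "
import cv2
im=cv2.imread('pics/s_grasp.png');cv2.imwrite('pics/s_grasp_c.png',cv2.resize(im[80:240,270:470],None,fx=3.5,fy=3.5,interpolation=cv2.INTER_CUBIC))"
```

```text
(no output)
```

View pics/s_grasp_c.png

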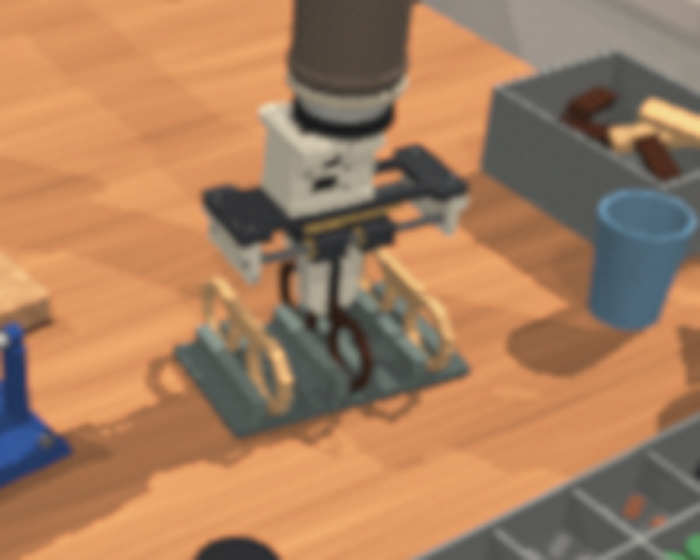

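The gripper stopped at a 7.8 mm width (frame is 8 mm) and the picture shows the fingers on the walnut bridge. I'll lift it and look.

Run:
```python
from h import *
f0=np.array(bot.read_force())
bot.line_to([0.554,0.2304,0.20],None,0.12)
print(bot.read_width()*92,np.array(bot.read_force())-f0)
bot.movep([0.5096,-0.0945,0.20],qyaw(np.radians(96.0)))
print(bot.read_ee_pos(),bot.read_width()*92,bot.read_time())
snap("scene","s_over"); snap("wrist","w_over"); snap("top","t_over")
im=cv2.imread('pics/s_over.png');cv2.imwrite('pics/s_over_c.png',cv2.resize(im[60:280,130:350],None,fx=2.7,fy=2.7,interpolation=cv2.INTER_CUBIC))
```

```text
7.793205834471932 [ 0.1098 -0.4184 -2.0444]
[ 0.5101 -0.0931  0.1999] 8.34869614103705 11.1583
```

View pics/s_over_c.png

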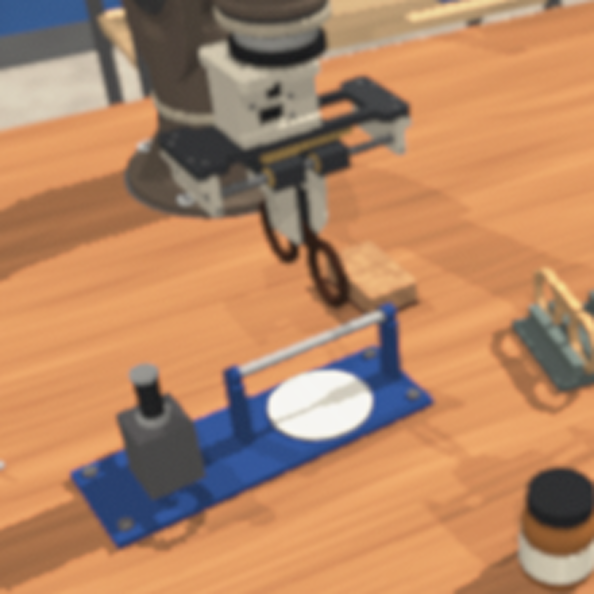

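View pics/w_over.png

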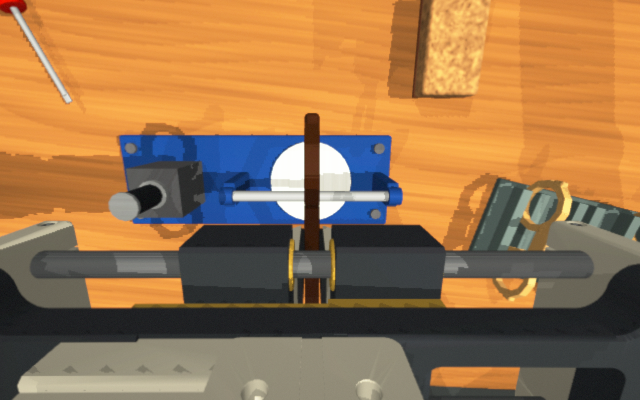

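Frame is held upright (column 312), centred between the posts (columns 232–390), and parallel to the fixture's x. Now a check of the bar and frame offsets from this view.

Run:
```python
from h import *
d=np.load("pics/w_over.npz");T=d["T"];im=d["im"]
print("bar",onz("wrist",T,[[236,196.5],[312,196.3],[386,195.5]],0.088))
p=np.array(bot.read_ee_pos())
P=onz("wrist",T,[[312,114]],p[2]-0.016)[0]; print("near end",P,P-p, np.linalg.norm((P-p)[:2]))
```

```text
bar [[ 0.5169 -0.1647  0.088 ]
 [ 0.5091 -0.093   0.088 ]
 [ 0.5008 -0.0232  0.088 ]]
near end [ 0.4382 -0.1009  0.1838] [-0.0719 -0.0078 -0.016 ] 0.07229724271564995
```

Run:
```python
from h import *
bot.line_to([0.5093,-0.0940,0.102],None,0.1)
bot.hold(0.15)
r=bot.line_to([0.5093,-0.0940,0.0935],None,0.02,f_stop=2.5)
print(r,bot.read_ee_pos(),bot.read_force(),bot.read_width()*92,bot.read_time())
snap("scene","s_low")
im=cv2.imread('pics/s_low.png');cv2.imwrite('pics/s_low_c.png',cv2.resize(im[100:280,150:330],None,fx=3.3,fy=3.3,interpolation=cv2.INTER_CUBIC))
```

```text
True [ 0.5094 -0.0939  0.0944] [-0.4936  0.0801  5.0297] 7.908719369974007 13.0
```

View pics/s_low_c.png

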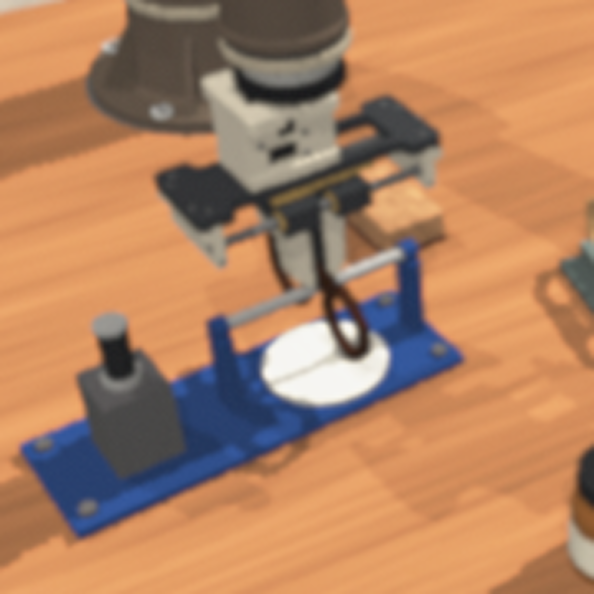

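It touched at TCP z = 0.0944 (expected ~0.0956), with one ring on each side of the bar. Releasing and backing off.

Run:
```python
from h import *
bot.grip(0.32,15)
bot.hold(0.2)
p=np.array(bot.read_ee_pos())
bot.line_to([p[0],p[1],0.21],None,0.12)
print(bot.read_force(),bot.read_width()*92,bot.read_time())
snap("scene","s_rel"); snap("wrist","w_rel")
im=cv2.imread('pics/s_rel.png');cv2.imwrite('pics/s_rel_c.png',cv2.resize(im[100:280,150:330],None,fx=3.3,fy=3.3,interpolation=cv2.INTER_CUBIC))
```

```text
[-0.0883  0.0473  0.0826] 29.58410924871449 14.95
```

View pics/s_rel_c.png

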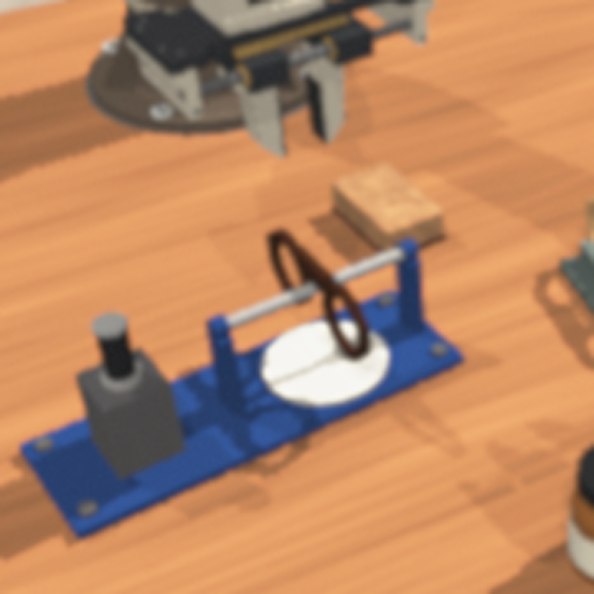

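View pics/w_rel.png

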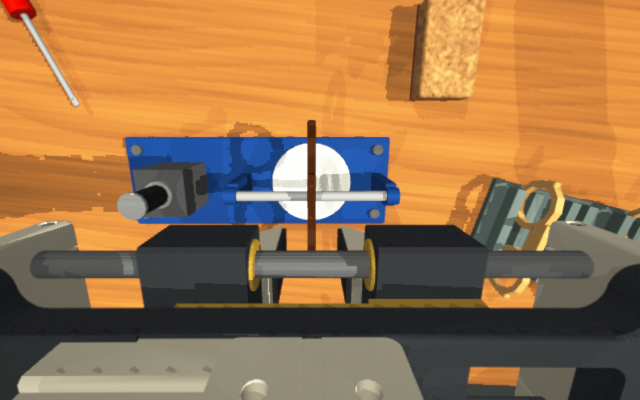

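The frame hangs level on the bar at mid-span, one ring on each side; cap at (131,206) in the wrist view. Bar-derived and direct pin estimates agree at (0.526, −0.248), so I'll go to the pin.

```bash
cat >> h.py <<'E'
def F(n=8,dt=0.02):
    a=[];b=[]
    for _ in range(n):
        bot.hold(dt); a.append(bot.read_force()); b.append(bot.read_wrist_torque())
    return np.mean(a,0),np.mean(b,0)
E
python3 - <<'E'
from h import *
q=qyaw(np.radians(96.0))
bot.grip(0.45,8)
bot.movep([0.526,-0.248,0.19],q)
im,T=snap("wrist","w_pin")
print(bot.read_ee_pos(),bot.read_time(),F(5))
r=bot.line_to([0.526,-0.248,0.135],q,0.1,f_stop=5)
snap("wrist","w_pin2");snap("scene","s_pin")
im=cv2.imread('pics/s_pin.png');cv2.imwrite('pics/s_pin_c.png',cv2.resize(im[120:280,120:300],None,fx=3.5,fy=3.5,interpolation=cv2.INTER_CUBIC))
print(r,bot.read_ee_pos(),rot(bot.read_tool_rot()),bot.read_time())
E
```

```text
[ 0.5262 -0.2472  0.1898] 16.2333 (array([0.1936, 0.3929, 0.2885]), array([ 0.0199,  0.0173, -0.0155]))
False [ 0.5265 -0.2482  0.1358] [[-0.1046  0.9945  0.0013]
 [ 0.9945  0.1046 -0.0004]
 [-0.0006  0.0012 -1.    ]] 17.1167
```

View pics/w_pin2.png

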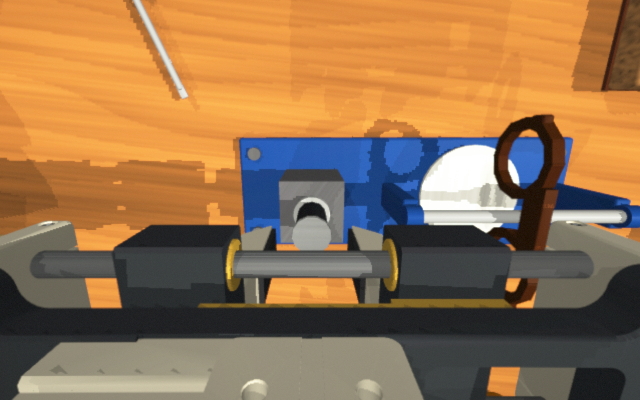

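View pics/s_pin_c.png

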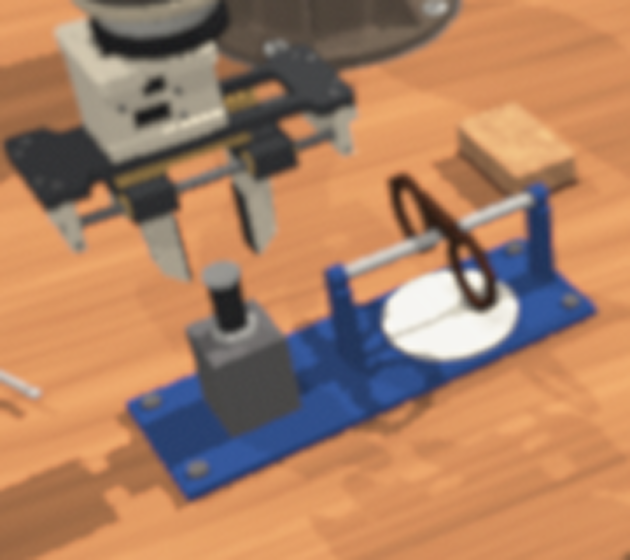

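The cap is at (312,234), midway between the fingers, and the frame hangs as before. Next I'll check the pin's offset and descend.

Run:
```python
from h import *
d=np.load("pics/w_pin2.npz");T=d["T"]
print(onz("wrist",T,[[312,234.5]],0.125), onz("wrist",T,[[311.5,207]],0.075))
q=qyaw(np.radians(96.0))
r=bot.line_to([0.526,-0.248,0.0832],q,0.08,f_stop=4)
bot.hold(0.1)
print(r,bot.read_ee_pos(),F(5))
```

```text
[[ 0.5249 -0.2484  0.125 ]] [[ 0.5215 -0.2491  0.075 ]]
False [ 0.5264 -0.2482  0.0837] (array([ 0.1008, -0.1685,  0.1625]), array([ 0.0234,  0.0007, -0.0082]))
```

Run:
```python
from h import *
bot.grip(0.0,8)
print(bot.read_width()*92,bot.read_ee_pos(),bot.read_time())
f,t=F(8); print(f,t,bot.read_ee_pos(),bot.read_width()*92)
M=rot(bot.read_tool_rot()); print("tool frame",M.T@f,M.T@t)
```

```text
24.218279826138936 [ 0.5261 -0.2481  0.0833] 18.5333
[ 0.4471 -0.1133  1.638 ] [ 0.0002  0.0097 -0.0087] [ 0.5261 -0.2481  0.0833] 24.22587980788069
tool frame [-0.1596  0.4332 -1.6378] [0.0096 0.0012 0.0087]
```

Run:
```python
from h import *
snap("wrist","w_g1");snap("scene","s_g1")
a=cv2.imread('pics/s_g1.png')[140:260,120:280];b=cv2.imread('pics/w_g1.png')[150:310,220:410]
cv2.imwrite('pics/g1.png',np.hstack([cv2.resize(a,(400,300),interpolation=cv2.INTER_CUBIC),cv2.resize(b,(356,300),interpolation=cv2.INTER_CUBIC)]))
print(bot.read_width()*92)
```

```text
24.266776964992225
```

View pics/g1.png

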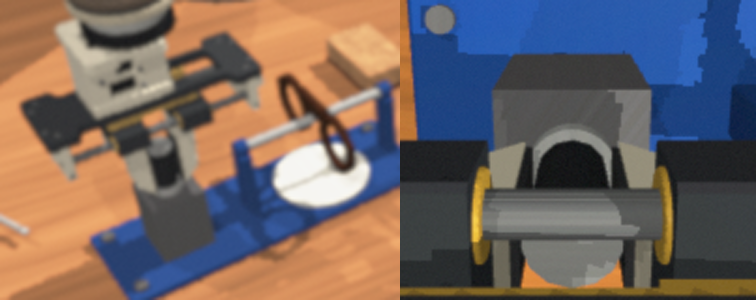

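The picture doesn't settle whether the pads sit on the cap or the flange: 24.2 mm was read against a 22 mm handle. I'll test by regripping a few mm higher.

Run:
```python
from h import *
q=qyaw(np.radians(96.0))
bot.grip(0.36,8)
print(bot.read_width()*92,F(4)[0])
bot.line_to([0.526,-0.248,0.0875],q,0.05,f_stop=6)
print(bot.read_ee_pos(),F(4)[0])
bot.grip(0.0,8)
print(bot.read_width()*92,F(5),bot.read_ee_pos(),bot.read_time())
```

```text
33.1904984537562 [-0.1919  0.5226  0.0906]
[ 0.5262 -0.2482  0.0879] [-0.1455 -0.1765 -0.0838]
23.946474931413636 (array([-0.3734, -0.0618,  0.4691]), array([-0.0008, -0.0063, -0.0113])) [ 0.526  -0.248   0.0875] 19.975
```

Run:
```python
from h import *
bot.grip(0.0,14)
print(bot.read_width()*92,F(5),bot.read_ee_pos(),bot.read_time())
```

```text
23.904802469215944 (array([-0.231 , -0.4949, -0.2286]), array([-0.0337, -0.0038, -0.0162])) [ 0.526  -0.248   0.0875] 20.275
```

The reading stays at ~23.9 mm at both heights and both forces, so the grip is firm and centred with lateral force under 0.5 N. The pads may be bearing on the cap rim. I'll lift in small steps while watching sideways force.

Run:
```python
from h import *
q=qyaw(np.radians(96.0))
p0=np.array([0.526,-0.248,0.0875])
f,t=F(6); print(f,t,bot.read_ee_pos())
for dz in (0.003,0.006):
    r=bot.line_to(p0+[0,0,dz],q,0.015,f_stop=6)
    f,t=F(6); print(dz,r,f,t,bot.read_ee_pos(),bot.read_width()*92)
    if r: break
snap("scene","s_l1");snap("wrist","w_l1")
a=cv2.imread('pics/s_l1.png')[140:260,120:280];b=cv2.imread('pics/w_l1.png')[150:310,220:410]
cv2.imwrite('pics/l1.png',np.hstack([cv2.resize(a,(400,300),interpolation=cv2.INTER_CUBIC),cv2.resize(b,(356,300),interpolation=cv2.INTER_CUBIC)]))
print(bot.read_time())
```

```text
[-0.2653 -0.4417 -0.1629] [-0.0067  0.0088 -0.0248] [ 0.526  -0.248   0.0875]
0.003 False [-0.2593  0.3867 -0.9868] [ 0.0355  0.0166 -0.0128] [ 0.526  -0.2479  0.0905] 23.89349892636661
0.006 False [-0.2685 -0.0149 -0.9346] [0.0272 0.0168 0.008 ] [ 0.526  -0.248   0.0935] 23.88779195978263
21.375
```

View pics/l1.png

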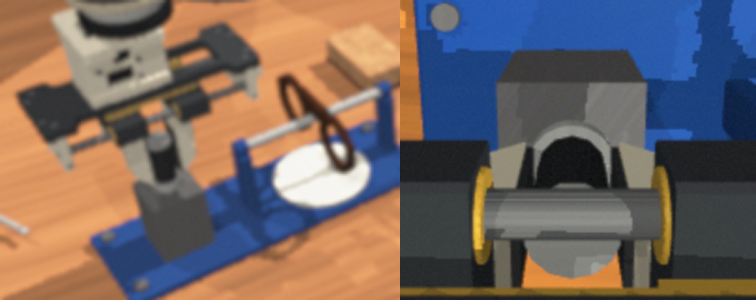

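The tool now carries ~1 N of pin weight with sideways force ≤0.4 N, and the pin moves with the fingers. Continuing.

Run:
```python
from h import *
q=qyaw(np.radians(96.0))
p0=np.array([0.526,-0.248,0.0875])
for dz in (0.013,0.020,0.027,0.034):
    r=bot.line_to(p0+[0,0,dz],q,0.015,f_stop=5)
    f,t=F(6); print(dz,r,f,t,bot.read_ee_pos(),bot.read_width()*92)
    if r or np.hypot(f[0],f[1])>2: break
snap("scene","s_l2");snap("wrist","w_l2")
a=cv2.imread('pics/s_l2.png')[140:260,120:280];b=cv2.imread('pics/w_l2.png')[150:310,220:410]
cv2.imwrite('pics/l2.png',np.hstack([cv2.resize(a,(400,300),interpolation=cv2.INTER_CUBIC),cv2.resize(b,(356,300),interpolation=cv2.INTER_CUBIC)]))
print(bot.read_time())
```

```text
0.013 False [-0.2002 -0.0703 -1.1644] [ 0.0391  0.03   -0.0262] [ 0.526  -0.248   0.1004] 23.17532839553674
0.02 False [ 0.0863  0.2095 -1.3798] [ 0.04   -0.0076 -0.007 ] [ 0.526  -0.248   0.1074] 23.76303939188595
0.027 False [-0.0051  0.0453 -0.8625] [ 0.0266  0.0248 -0.0078] [ 0.526  -0.248   0.1145] 23.5788253836438
0.034 False [ 0.1519  0.3228 -0.8993] [0.0393 0.0318 0.0025] [ 0.526  -0.248   0.1215] 23.52767446497715
24.3417
```

View pics/l2.png

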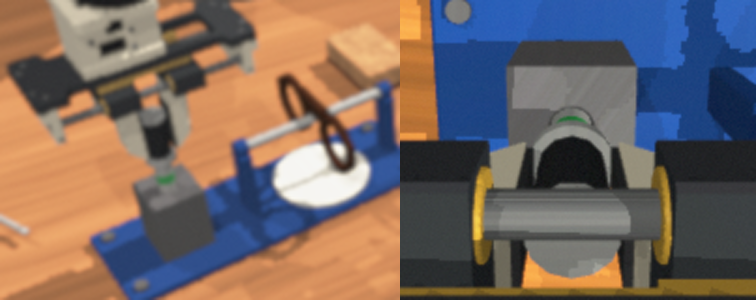

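The green band is fully out with some plain shank below it and no red, and forces are at noise level. Next I'll zoom in and measure heights along the pin axis to rule out slip.

Run:
```python
from h import *
im=np.load("pics/s_l2.npz")["im"]; T=camT("scene")
i=im.astype(int); m=((i[...,1]-i[...,0]>15)&(i[...,1]-i[...,2]>5)); m[:190]=0;m[240:]=0;m[:,:160]=0;m[:,215:]=0
p=np.argwhere(m)[:,::-1]; print(len(p),p.min(0),p.max(0),p.mean(0))
for z in (.075,.084,.094,.109,.129,.153,.159): print(z,proj("scene",T,[[.526,-.248,z]]))
cv2.imwrite('pics/l2z.png',cv2.resize(im[165:240,155:230][:,:,::-1],None,fx=8,fy=8,interpolation=cv2.INTER_NEAREST))
```

```text
30 [182 209] [189 213] [185.9333 211.2667]
0.075 [[186.7963 214.3799]]
0.084 [[186.0825 211.4141]]
0.094 [[185.2794 208.0787]]
0.109 [[184.0546 202.9945]]
0.129 [[182.3827 196.0595]]
0.153 [[180.3154 187.4928]]
0.159 [[179.7878 185.3079]]
```

View pics/l2z.png

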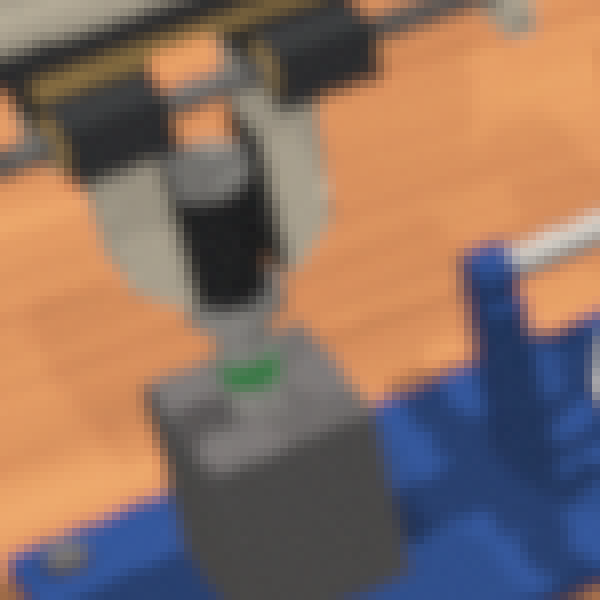

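Run:
```python
from h import *
T=camT("scene"); c=T[:3,3]; a=np.array([.526,-.248]); u=(c[:2]-a)/np.linalg.norm(c[:2]-a)
for L in (.030,.032,.034,.036):
    P=[[*(a+u*.008),.075+L-15e-3],[*(a+u*.008),.075+L-25e-3]]; print(L,proj("scene",T,P))
A=[];B=[]
for _ in range(40):
    bot.hold(0.02);A.append(bot.read_force());B.append(bot.read_wrist_torque())
print(np.mean(A,0),np.std(A,0)/6,np.mean(B,0),bot.read_width()*92,bot.read_ee_pos(),bot.read_time())
snap("wrist","w_l3"); b=cv2.imread('pics/w_l3.png')[170:300,265:360]; cv2.imwrite('pics/l3.png',cv2.resize(b,None,fx=4.5,fy=4.5,interpolation=cv2.INTER_NEAREST))
```

```text
0.03 [[186.1125 211.5388]
 [186.9126 214.8633]]
0.032 [[185.9512 210.8688]
 [186.7534 214.2018]]
0.034 [[185.7895 210.197 ]
 [186.5938 213.5386]]
0.036 [[185.6273 209.5235]
 [186.4338 212.8737]]
[ 0.062  -0.1167 -1.181 ] [0.0741 0.0978 0.0768] [ 0.0297  0.0048 -0.0151] 23.905840522120492 [ 0.526  -0.248   0.1215] 25.0083
```

View pics/l3.png

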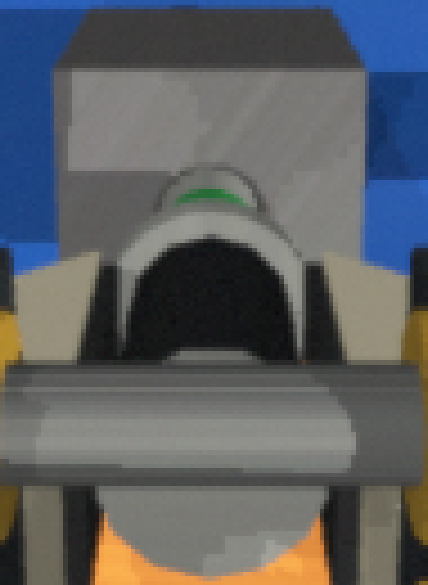

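Run:
```python
from h import *
d=np.load("pics/w_l3.npz");T=d["T"];im=d["im"]
v=np.array([.9945,.1046,0])
px=lambda u,w:[265+(u+.5)/4.5-.5,170+(w+.5)/4.5-.5]
capfar=onz("wrist",T,[px(212,577)],.159)[0]-v*.0125
fl=onz("wrist",T,[px(212,213)],.115)[0]+v*.014
ring=onz("wrist",T,[px(212,163)],.075)[0]+v*.0085  # near edge of mouth
hb=onz("wrist",T,[px(212,236)],.115)[0]+v*.011     # handle foot near edge
capcol=onz("wrist",T,[px(97,500),px(331,500)],.159)
flcol=onz("wrist",T,[px(116,290),px(306,290)],.115); 
mcol=onz("wrist",T,[px(156,200),px(266,200)],.075)
w=np.array([-.1046,.9945,0])
for n,P in (("cap",capfar),("flange",fl),("handlefoot",hb),("mouth",ring)): print(n,P,P@v)
for n,P in (("cap",capcol),("flange",flcol),("mouth",mcol)): print(n,(P@w).mean(),np.ptp(P@w))
t=np.array(bot.read_ee_pos()); print("tcp",t@v,t@w)
```

```text
cap [ 0.5249 -0.2486  0.159 ] 0.4960560309981973
flange [ 0.5261 -0.2484  0.115 ] 0.4972295050550916
handlefoot [ 0.5263 -0.2484  0.115 ] 0.4973935950662586
mouth [ 0.5248 -0.2485  0.075 ] 0.4959416809979892
cap -0.3018927087401308 0.023709236947311085
flange -0.30217166689186375 0.025230366458789177
mouth -0.30215079269203193 0.017856190916793746
tcp 0.49717426646505464 -0.3016526547290841
```

Lift measures 34 mm (green at rows 209–213; predicted 210–213.5), the load equals the pin's weight (1.18 N), sideways force is 0.13 N, and tilt is within measurement noise. One last overview before handing in.

Run:
```python
from h import *
snap("scene","s_fin"); print(bot.read_time(),bot.read_width()*92)
```

```text
25.1083 23.59884503030093
```

View pics/s_fin.png

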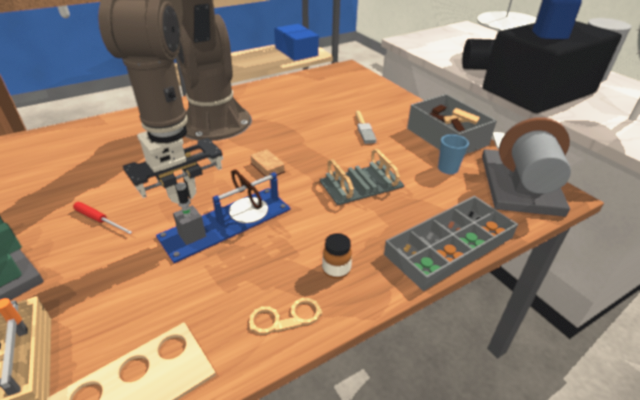

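The walnut frame hangs on the bar at (246,188), the pale frames are still in the rack at (340,178) and (385,165), the jar at (337,255) is untouched, and the pin is held at (186,200).

Run:
```python
from plant import bot
print(bot.hand_in(), bot.read_time())
```

```text
the job is handed in; nothing more can be done
the job is handed in; nothing more can be done
```

I lifted the walnut frame from the middle slot, hung it by its bridge at mid-span on the bar and let go. I then drew the index pin 34 mm straight up and handed in at about 25 s while still holding it.

**Last checks**
- **Frame:** it hangs with one ring on each side of the bar. The pale frames and the jar have not visibly moved.
- **Pin height:** the whole green band shows, no red does, and the picture agrees with a 34 mm lift (the allowed range is 25–45 mm).
- **Pin load:** the wrist carried about 1.2 N, the pin's own weight, with roughly 0.1 N sideways, so there was no sign of binding.

**What disagreed:** the grip width read about 23.9 mm, where the 22 mm handle was expected. The pads appear to bear on the wider 25 mm cap rather than the handle. I tried two heights and two grip forces without changing it, and the hold stayed steady. I could only check the tilt in pictures to about 1.5°, and it lay within that.

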